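Change the laser bench over to the other supply feed

ROBOT

A 7-joint arm with a two-finger parallel gripper is mounted at the origin on the work surface. World frame = base frame: x ahead of the robot, y to its left, z up, the work surface at z = 0. Lengths are in m, angles in rad, forces in N, time in s.
With the tool pointing down it reaches from about 0.425 to 0.925 m from the base axis. Payload 6.8 kg.
Tool frame: the origin (TCP) lies midway between the tips of the shut fingers; the grasp point (between the pads) lies 19 mm behind it; z points along the fingers, y is the line along which they close (so a half turn about z gives the same grasp; the last joint's range is limited). The gripper opens to 85 mm and grips with 20 to 120 N. Pads are 22 mm wide; open, the fingers measure 114 mm over their backs; the gripper's body (76 mm by 85 mm) begins 54 mm behind the grasp point. The pads swing forward as they close: fully open they stand 13 mm farther back than shut.
Start: joints at [0.995, 0.477, 0.022, 1.555, -0.011, 1.109, -0.083], TCP at [0.304, -0.602, 0.231] pointing down, gripper open.
Joint ranges: [-2.96, 2.96], [-0.34, 2.1], [-1.41, 1.46], [0.24, 2.44], [-1.37, 4.51], [0.17, 1.92], [-2.96, 2.96]. Speed limits (rad/s): [2.39, 2.39, 3.14, 3.14, 3.14, 3.14, 3.14].

INTERFACE

Orientations are given as a rotation vector (axis times angle).
In Python, from bench import get_obs, grab_frame, camera_params, r gives the robot as it stands.
- The arm moves only by the shell command python3 -m jog 'ROWS' [FORCE]. ROWS is JSON, a list of rows, each an object of numbers: "rx", "ry", "rz": the turn, a rotation vector about the world's x, y, z scaled (see below); "x", "y", "z": the shift along the world's x, y, z scaled (see below); "jaw": the opening, from -1 (shut) to 1 (fully open). In form: [{"rx": .., "ry": .., "rz": .., "x": .., "y": .., "z": .., "jaw": ..}, ...]. A call has 1 to 8 rows; each row shifts and turns the commanded pose from where the row before left it; what a row does not reach is not made up. The controller multiplies each number of a shift by 60 mm and each number of a turn by 10 degrees. A row lasts 1/8 s, in which the tool goes at most 62.5 mm and 10.7 degrees, less where a joint would pass 70% of its speed; a pose out of reach is approached as far as the arm can. A call with a number of a shift or a turn outside -1 to 1 is refused whole. A call with a gripper value outside its range is refused whole. The fingers move at their own pace and stop on an object; FORCE is the grip in N (left out, the last holds). Time passes only in rows, so rows that do not move let the fingers close. It gives the time, the measured TCP pose, the force, the opening and the grip force at its end, in the units of the state.
- get_obs(): the state, without advancing time (a new reading comes with each control period).
- grab_frame(name): name is "scene" or "top"; returns the picture (480x640x3 uint8, red, green, blue); there is no depth.
- camera_params(name): a dict with "fx", "fy", "cx", "cy" (pixels), "R" (3x3) and "t" (3): a world point X has camera coordinates R X + t. Camera axes: x right, y down, z forward; pixel columns grow to the right and rows downward; lengths in m; the calibration is good to about 2 mm. A picture is of the moment at which its call begins. camera_params takes no time and is no camera call.
- r.hand_in(): hands the job in; it is judged then, once.
The state is a dict: "clock": time; "joints": joint angles; "qvel": joint speeds; "tau": joint torques, N m; "tcp_pos": TCP position; "orientation": TCP orientation; "contact_force": force on the tool from outside, world axes, zero at the start; "moment": the same for the moment, N m; "grip_width": finger opening in m; "gripper_force": force on a finger pad.
Only numpy, scipy, OpenCV 4.12 (cv2) and the standard library are available. Lean on these libraries where they do the work, as an engineer would, in place of code of your own. Each camera call takes 0.05 s, during which the arm holds its last target. There are 200 camera calls.

TASK

The optical bench runs on one of the two breakers of the change-over console: transfer it to the other. Switch off the breaker that is on, slide the interlock bar right across until it stands in front of that breaker, then switch the other breaker fully on. Do not force anything that the interlock blocks, and leave the loose things on the table where they are.

Things in the scene. Friction and masses are not known exactly. Their poses are not given: they have to be found in the camera images.
- console: White change-over console fixed to the table, 220 mm deep (x), 280 wide (y). Origin: centre of its underside, z = 0. Axes: x from its low front edge to its high back edge, y left, z up. Its grey cover lies 115 mm above the origin and rises to +x at 20 degrees (75 mm high at the front, 155 at the back). Two breakers sit in it at x = 0, y = +40 and -40 mm; either may be the one in use.
- breaker_a: The breaker that is ON at the start, left or right. Origin on the table below it, axes as the console's. Grey nose 72 mm wide (y), 56 long up the slope, centred over the origin, 8 mm proud of the cover, with a black toggle in its middle.
- breaker_b: The breaker that is OFF at the start; otherwise the same as breaker_a.
- toggle_a (a joint): Toggle of breaker_a: 0 rad OFF (leaning down the slope to the front), 0.9 ON (leaning up the slope to the back). Pivot along y, 18 mm under the cover surface; 58 mm from pivot to tip, 22 wide (y), 10 thick. Over-centre spring: about 6 N at the tip starts it from either end, the force fades to none at 0.45 rad, beyond which it snaps over by itself; released sooner it springs back.
- toggle_b (a joint): Toggle of breaker_b, the same as toggle_a. While the interlock bar is in front of its breaker it is stopped after about 0.25 rad and springs back to OFF when released.
- toggle_a_tip (a point): Middle of the end face of toggle_a; moves with it. In the console's frame it lies at x = -35, z = 139 mm when OFF, x = -14, z = 153 at 0.45 rad, x = +12, z = 156 when ON.
- toggle_b_tip (a point): Middle of the end face of toggle_b; moves with it, x and z as for toggle_a_tip.
- interlock_bar: Steel plate 72 mm long (y), 63 wide, 4 thick, lying along the slope, top 16 mm proud of the cover, on a carriage on a rail up the slope from the noses; slides along the console's y with 2.5 N friction. It fills the place of an ON toggle: it holds OFF the toggle it stands in front of, and an ON toggle stops it. It passes only with both OFF. Starts in front of breaker_b.
- bar_knob (a point): Centre of the top of the bar's finger knob: 16 mm in diameter, 26 tall, square to the slope (leaning 20 degrees to the front), at mid length of the bar. In the console's frame at about x = 31, z = 171 mm; rail stops limit its y to -52 .. +52 mm. Rail (12 mm wide, 8 tall) is under it, 48 mm up the slope from the nose centres.
- park_a (a point): Fixed point: where bar_knob stands when the bar is centred in front of breaker_a.
- park_b (a point): Fixed point: where bar_knob stands when the bar is centred in front of breaker_b.
- driver: Loose screwdriver lying on the table beside the console, 170 mm long; not part of the job.
- lens_tube: Loose black lens tube standing on the table, 30 mm in diameter, 60 mm tall; not part of the job.
- filter_disc: Loose dark filter disc lying on the table, 50 mm in diameter, 8 mm thick; not part of the job.
- loose_clamp: Loose black table clamp with a screw head, 70 x 24 mm, 22 mm tall; not part of the job.

How it is judged:
On the way, in this order (a step that is already met when the one before it is completed fails the run):
1. the breaker that was on is switched fully off (value of joint toggle_a below 0.08 rad), for 0.2 s.
2. the interlock bar stands in front of that breaker (knob within 14 mm of its centre line), the breaker still off (value of joint toggle_a below 0.08 rad and distance between bar_knob and park_a below 0.014 m), for 0.2 s.
3. the other breaker is switched fully on (value of joint toggle_b above 0.82 rad and value of joint toggle_a below 0.08 rad), for 0.2 s.
At the end, for the whole second after the job is handed in: toggle_a is fully OFF (below 0.08 rad), toggle_b fully ON (above 0.82 rad), and the interlock bar stands in front of toggle_a's breaker with its knob within 14 mm of the breaker's centre line (standing against its stop counts) (all of step 3 and distance between bar_knob and park_a below 0.014 m); the robot touches nothing.
It fails at once if a toggle or the interlock bar is forced (more than 80 N) (contact force between the fingers and breaker_a above 80 N or contact force between the fingers and breaker_b above 80 N or contact force between the fingers and interlock_bar above 80 N).
It fails at once if a loose thing on the table is moved more than 20 mm (distance of any of driver, lens_tube, filter_disc, loose_clamp from where it was at the start of the episode above 0.02 m).
It also fails if it takes over 38 s, if anything falls off the work surface, if the arm or the gripper's body presses on something with over 40 N, if the wrist force passes 120 N, or if a joint passes its speed limit or range.

## Working session

There is one attempt and no reset: what is moved stays moved. The work goes in short steps, Python scripts to look and compute and a shell command to move; the robot and the scene stay as the last step left them, time stands still between calls to the robot, and variables do not carry over. Pictures are saved under pics/ and viewed, at most 10 in all, crops included, and the job is handed in when it is done.

```bash
mkdir -p pics
python3 - <<'E'
from bench import *
import cv2
for n in("scene","top"):
    cv2.imwrite(f"pics/{n}0.png",grab_frame(n)[:,:,::-1]); p=camera_params(n); print(n,p)
o=get_obs();print(o)
E
```

```text
scene {'fx': 532.0046873388467, 'fy': 532.0046873388467, 'cx': 326.55485203945574, 'cy': 236.59504672762367, 'R': array([[ 1.72177279e-01,  9.85065980e-01,  1.66859022e-05],
       [ 6.70496774e-01, -1.17182085e-01, -7.32599778e-01],
       [-7.21657163e-01,  1.26148224e-01, -6.80659654e-01]]), 't': array([-0.14846462, -0.26680633,  1.4674897 ])}
top {'fx': 536.9927190809022, 'fy': 536.9927190809022, 'cx': 315.29976253162516, 'cy': 239.4484916254482, 'R': array([[-2.58943127e-03, -9.99996636e-01,  1.52828530e-04],
       [-9.75107046e-01,  2.49109582e-03, -2.21720644e-01],
       [ 2.21719517e-01, -7.23154544e-04, -9.75110216e-01]]), 't': array([0.05231738, 0.59495642, 1.21251318])}
{'clock': 0.1, 'joints': array([ 0.99491209,  0.4777302 ,  0.0223602 ,  1.55634925, -0.01152079,
        1.10929667, -0.08310817]), 'qvel': array([ 6.18700612e-05, -1.95603710e-03,  6.49704633e-04, -3.01075988e-03,
        1.37390656e-04, -1.76095678e-03,  2.55516989e-03]), 'tau': array([ 4.14410722e-03, -5.97765183e+01,  1.61367182e+00, -2.81955582e+01,
        1.28815646e-02,  5.08469384e-03, -9.85624638e-06]), 'tcp_pos': array([ 0.30410949, -0.60201582,  0.23041612]), 'orientation': array([-3.05451908e+00, -7.27726243e-01,  7.69298965e-04]), 'contact_force': array([-0.42516173,  0.10556923,  0.56545659]), 'moment': array([0.01621246, 0.00909557, 0.03213159]), 'gripper_force': 0.0, 'grip_width': 0.08532159405284291}
```

View pics/scene0.png

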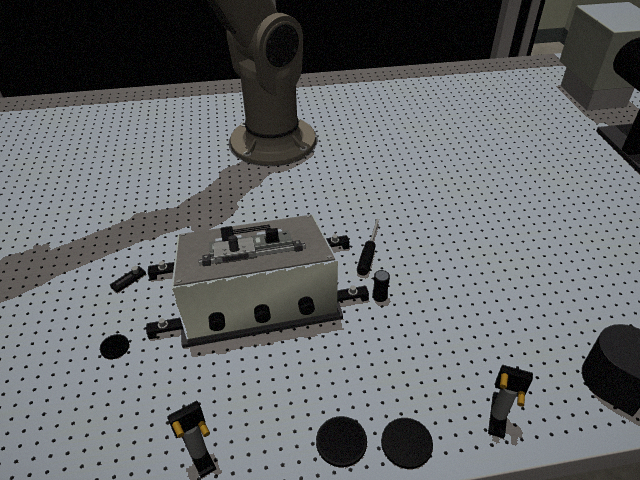

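View pics/top0.png

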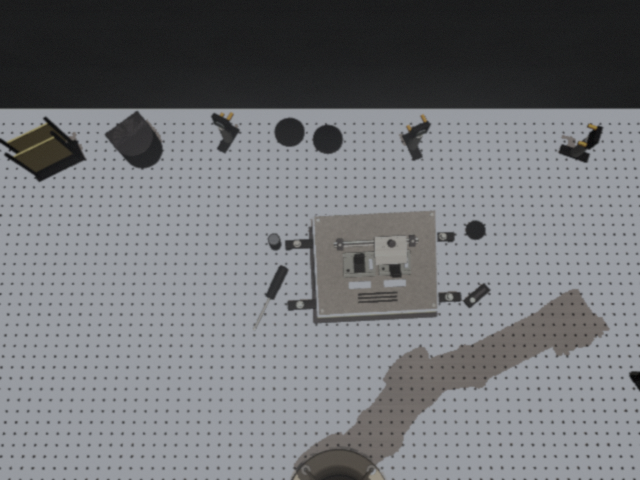

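The scene view shows the console in front of the base. In the top view (+y to the left), the bar with its knob (391,243) is on the right, the ON toggle is on the left (359,262) and the OFF toggle on the right (395,271). So breaker_a is the +y one.

Run:
```python
import cv2
a=cv2.imread("pics/top0.png")[195:330,300:455]; b=cv2.imread("pics/scene0.png")[205:350,165:350]
a=cv2.resize(a,None,fx=5,fy=4.4,interpolation=cv2.INTER_CUBIC); a=cv2.convertScaleAbs(a,alpha=1.5)
b=cv2.resize(b,None,fx=4,fy=4,interpolation=cv2.INTER_CUBIC); b=cv2.convertScaleAbs(b,alpha=1.5)
cv2.imwrite("pics/a.png",a);cv2.imwrite("pics/b.png",b)
```

```text
(no output)
```

View pics/a.png

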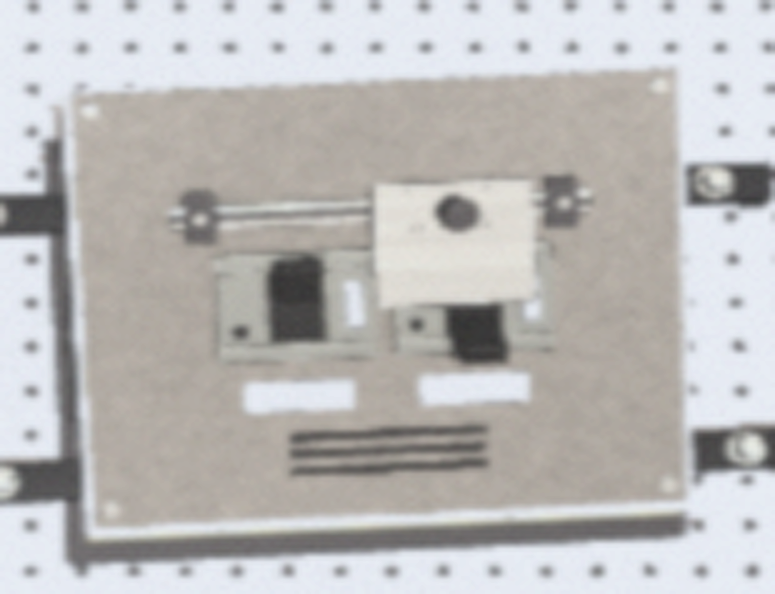

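View pics/b.png

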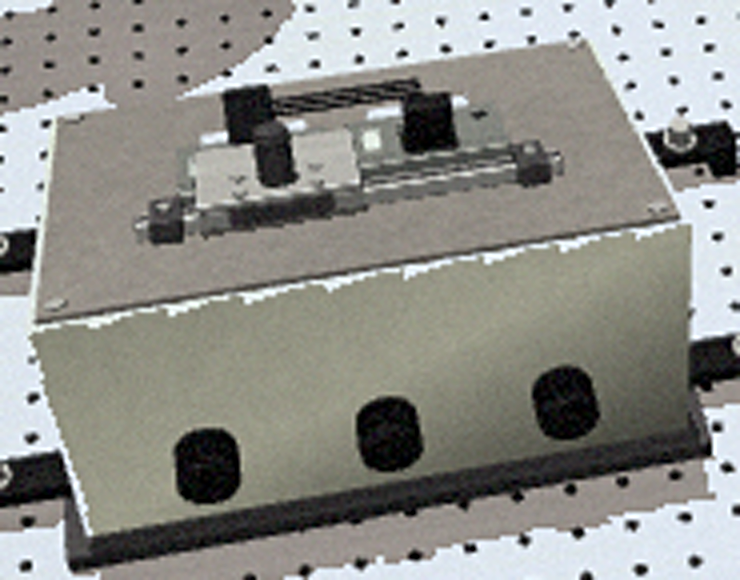

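Both crops agree: the corners of the cover, the knob top at a.png (458,206) and b.png (272,133), and the toggles are all clear. Next I fit the console's position and yaw to these points.

```bash
cat > h.py <<'E'
import numpy as np
from bench import camera_params
P={n:camera_params(n) for n in("scene","top")}
def proj(n,X):
    p=P[n];c=np.atleast_2d(X)@p["R"].T+p["t"];return np.c_[p["fx"]*c[:,0]/c[:,2]+p["cx"],p["fy"]*c[:,1]/c[:,2]+p["cy"]]
def ray(n,uv):
    p=P[n];d=p["R"].T@np.array([(uv[0]-p["cx"])/p["fx"],(uv[1]-p["cy"])/p["fy"],1]);return -p["R"].T@p["t"],d/np.linalg.norm(d)
def onz(n,uv,z):
    o,d=ray(n,uv);return o+d*(z-o[2])/d[2]
def tri(u,v):
    A=np.zeros((3,3));b=np.zeros(3)
    for n,q in(("top",u),("scene",v)):
        o,d=ray(n,q);M=np.eye(3)-np.outer(d,d);A+=M;b+=M@o
    return np.linalg.solve(A,b)
E
cat > m.py <<'E'
from h import *
from scipy.optimize import least_squares
ta=lambda x,y:(300+x/5-.4,195+y/4.4-.4); sb=lambda x,y:(165+x/4-.4,205+y/4-.4)
C=np.array([[.11,.14,.155],[.11,-.14,.155],[-.11,-.14,.075],[-.11,.14,.075]])
T=[ta(73,95),ta(677,70),ta(686,502),ta(87,535)]; S=[sb(691,224),sb(35,325),sb(57,118),sb(582,42)]
for u,v,c in zip(T,S,C): print(c, onz("top",u,c[2]).round(4),onz("scene",v,c[2]).round(4),tri(u,v).round(4))
def w(q,X):
    c,s=np.cos(q[2]),np.sin(q[2]);X=np.atleast_2d(X);return np.c_[q[0]+c*X[:,0]-s*X[:,1],q[1]+s*X[:,0]+c*X[:,1],X[:,2]]
r=least_squares(lambda q:np.r_[(proj("top",w(q,C))-T).ravel(),(proj("scene",w(q,C))-S).ravel()],[.66,-.1,0]);q=r.x
print(q,np.degrees(q[2]),r.fun.round(1))
print("knob",tri(ta(458,206),sb(272,133)),"exp",w(q,[.031,-.04,.171]))
print("tips",w(q,[[.012,.04,.156],[-.035,-.04,.139]]), "meas a",onz("top",ta(297,268),.156),onz("scene",sb(428,97),.156),"b",onz("top",ta(478,352),.139))
E
python3 m.py
```

```text
[0.11  0.14  0.155] [0.6284 0.0532 0.155 ] [0.6385 0.0578 0.155 ] [0.6309 0.0562 0.1475]
[ 0.11  -0.14   0.155] [ 0.6409 -0.2176  0.155 ] [ 0.6491 -0.216   0.155 ] [ 0.6427 -0.2183  0.1484]
[-0.11  -0.14   0.075] [ 0.4292 -0.2282  0.075 ] [ 0.4325 -0.228   0.075 ] [ 0.4295 -0.2287  0.0724]
[-0.11   0.14   0.075] [0.4128 0.0474 0.075 ] [0.4198 0.0422 0.075 ] [0.413  0.0452 0.0689]
[ 0.53051938 -0.08577864  0.05108633] 2.9270310731023175 [-2.9 -2.1  0.9 -2.9  1.4  0.6 -0.5 -0.3  0.5 -2.3 -2.5 -0.4 -1.5 -1.4
  2.5 -2.2]
knob [ 0.56680057 -0.11482174  0.16993935] exp [[ 0.5635215  -0.12414347  0.171     ]]
tips [[ 0.54046116 -0.04521805  0.156     ]
 [ 0.4976076  -0.1275137   0.139     ]] meas a [ 0.53837157 -0.0450643   0.156     ] [ 0.5395415  -0.04491971  0.156     ] b [ 0.49849368 -0.12565647  0.139     ]
```

The console is at (0.5305, −0.0858) with a yaw of 2.9°. The toggle tips match the fit within 2 mm, and the knob height comes out at 0.170 against 0.171 given. Now I shut the jaws, align and go above the space behind toggle_a, aiming for TCP (0.562, −0.044).

```bash
python3 -m jog '[{"x":0.36,"y":0.78,"rz":-0.4,"jaw":-1},{"x":0.36,"y":0.78,"rz":-0.4,"jaw":-1},{"x":0.36,"y":0.78,"rz":-0.4,"jaw":-1},{"x":0.36,"y":0.78,"rz":-0.4,"jaw":-1},{"x":0.36,"y":0.78,"rz":-0.4,"jaw":-1},{"x":0.36,"y":0.78,"rz":-0.4,"jaw":-1},{"x":0.36,"y":0.78,"jaw":-1},{"x":0.36,"y":0.78,"jaw":-1}]' 30
```

```text
validation failed for argument at $[0]...
```

```bash
python3 -m jog '[{"rx":0,"ry":0,"rz":-0.4,"x":0.36,"y":0.78,"z":0,"jaw":-1},{"rx":0,"ry":0,"rz":-0.4,"x":0.36,"y":0.78,"z":0,"jaw":-1},{"rx":0,"ry":0,"rz":-0.4,"x":0.36,"y":0.78,"z":0,"jaw":-1},{"rx":0,"ry":0,"rz":-0.4,"x":0.36,"y":0.78,"z":0,"jaw":-1},{"rx":0,"ry":0,"rz":-0.4,"x":0.36,"y":0.78,"z":0,"jaw":-1},{"rx":0,"ry":0,"rz":-0.4,"x":0.36,"y":0.78,"z":0,"jaw":-1},{"rx":0,"ry":0,"rz":0,"x":0.36,"y":0.78,"z":0,"jaw":-1},{"rx":0,"ry":0,"rz":0,"x":0.36,"y":0.78,"z":0,"jaw":-1}]' 30
```

```text
clock: 1.1
tcp_pos: [0.4774, -0.2264, 0.2311]
orientation: [-3.141, -0.077, 0.001]
contact_force: [0.8, -0.4, -0.2]
grip_width: -0.0002
gripper_force: 0.0
```

```bash
python3 -m jog '[{"rx":0,"ry":0,"rz":0,"x":0.35,"y":0.76,"z":0,"jaw":-1},{"rx":0,"ry":0,"rz":0,"x":0.35,"y":0.76,"z":0,"jaw":-1},{"rx":0,"ry":0,"rz":0,"x":0.35,"y":0.76,"z":0,"jaw":-1},{"rx":0,"ry":0,"rz":0,"x":0.35,"y":0.7,"z":0,"jaw":-1},{"rx":0,"ry":0,"rz":0,"x":0,"y":0,"z":-0.6,"jaw":-1},{"rx":0,"ry":0,"rz":0,"x":0,"y":0,"z":0,"jaw":-1}]'
python3 - <<'E'
from bench import *
import cv2
a=grab_frame("scene")[185:305,175:345,::-1]
cv2.imwrite("pics/c.png",cv2.convertScaleAbs(cv2.resize(a,None,fx=4.5,fy=4.5,interpolation=2),alpha=1.5))
E
```

```text
clock: 1.85
tcp_pos: [0.5589, -0.049, 0.1927]
orientation: [-3.141, -0.078, 0.01]
contact_force: [-0.1, -0.9, 0.6]
grip_width: -0.0001
gripper_force: 0.0
```

View pics/c.png

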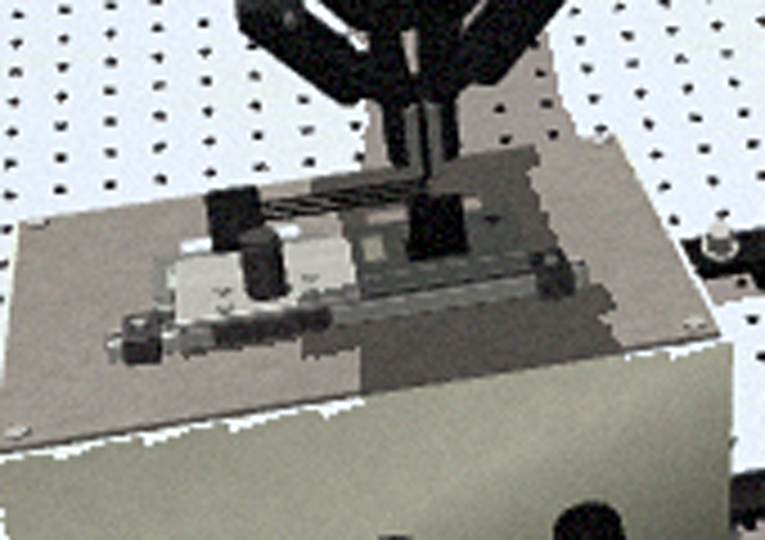

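The fingertips hang just above toggle_a (tip at pixel (425,180), toggle at (437,225)), as calculated. Next: 6 mm further back, down, then push to the front and lift.

```bash
python3 -m jog '[{"rx":0,"ry":0,"rz":0,"x":0.1,"y":0.07,"z":0,"jaw":-1},{"rx":0,"ry":0,"rz":0,"x":0,"y":0,"z":-0.75,"jaw":-1},{"rx":0,"ry":0,"rz":0,"x":0,"y":0,"z":0,"jaw":-1},{"rx":0,"ry":0,"rz":0,"x":-0.2,"y":0,"z":0,"jaw":-1},{"rx":0,"ry":0,"rz":0,"x":-0.2,"y":0,"z":0,"jaw":-1}]'
```

```text
clock: 2.52
tcp_pos: [0.546, -0.0455, 0.1531]
orientation: [3.14, 0.076, 0.013]
contact_force: [5.8, -2.7, -0.4]
grip_width: 0.0003
gripper_force: 3.0
```

Contact with 6 N on the toggle, as expected. Continue to the front and slightly down.

```bash
python3 -m jog '[{"rx":0,"ry":0,"rz":0,"x":-0.2,"y":0,"z":-0.1,"jaw":-1},{"rx":0,"ry":0,"rz":0,"x":-0.2,"y":0,"z":0,"jaw":-1},{"rx":0,"ry":0,"rz":0,"x":-0.15,"y":0,"z":0,"jaw":-1},{"rx":0,"ry":0,"rz":0,"x":0,"y":0,"z":0,"jaw":-1}]'
```

```text
clock: 3.02
tcp_pos: [0.5089, -0.0452, 0.1443]
orientation: [3.141, 0.077, -0.002]
contact_force: [0.4, -0.9, 0.5]
grip_width: 0.0003
gripper_force: 0.0
```

```bash
python3 -m jog '[{"rx":0,"ry":0,"rz":0,"x":0.1,"y":0,"z":0.9,"jaw":-1},{"rx":0,"ry":0,"rz":0,"x":0.44,"y":-0.88,"z":0,"jaw":-1},{"rx":0,"ry":0,"rz":0,"x":0.44,"y":-0.88,"z":0,"jaw":-1},{"rx":0,"ry":0,"rz":0,"x":0,"y":0,"z":0,"jaw":-1}]'
python3 - <<'E'
from bench import *
import cv2
a=grab_frame("scene")[185:305,175:345,::-1]
cv2.imwrite("pics/d.png",cv2.convertScaleAbs(cv2.resize(a,None,fx=4.5,fy=4.5,interpolation=2),alpha=1.5))
E
```

```text
clock: 3.52
tcp_pos: [0.5698, -0.1563, 0.1981]
orientation: [3.139, 0.065, 0.001]
contact_force: [-0.3, 0.2, -0.5]
grip_width: -0.0004
gripper_force: 0.0
```

View pics/d.png

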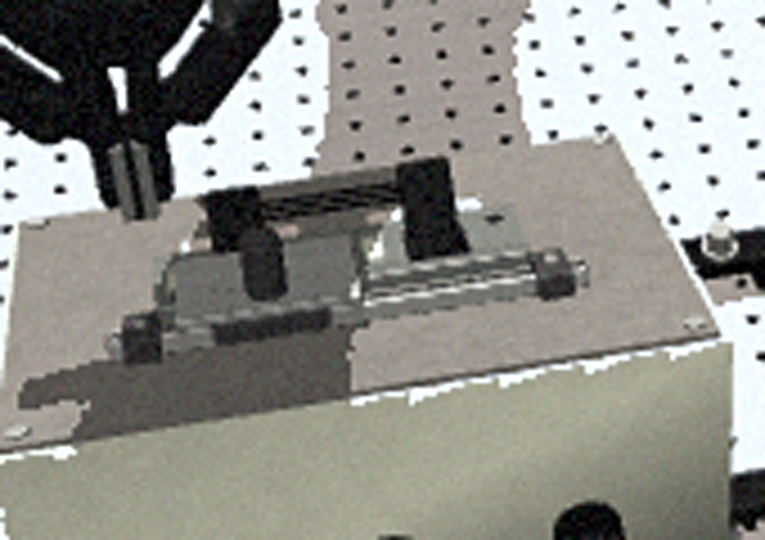

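Toggle_a now leans to the front (430,180), so it is OFF. The fingers are at (135,215), on the −y side of the knob (265,265). Descend and push the knob in +y.

```bash
python3 -m jog '[{"rx":0,"ry":0,"rz":0,"x":0,"y":0,"z":-0.67,"jaw":-1},{"rx":0,"ry":0,"rz":0,"x":0,"y":0,"z":0,"jaw":-1},{"rx":0,"ry":0,"rz":0,"x":-0.01,"y":0.25,"z":0,"jaw":-1},{"rx":0,"ry":0,"rz":0,"x":-0.01,"y":0.25,"z":0,"jaw":-1},{"rx":0,"ry":0,"rz":0,"x":-0.01,"y":0.25,"z":0,"jaw":-1},{"rx":0,"ry":0,"rz":0,"x":-0.01,"y":0.25,"z":0,"jaw":-1}]'
```

```text
clock: 4.32
tcp_pos: [0.5666, -0.0896, 0.1588]
orientation: [3.14, 0.077, 0.001]
contact_force: [-0.3, -3.1, 1.6]
grip_width: -0.0001
gripper_force: 1.5
```

Run:
```python
from bench import *
import cv2
a=grab_frame("scene")[185:305,175:345,::-1]
cv2.imwrite("pics/e.png",cv2.convertScaleAbs(cv2.resize(a,None,fx=4.5,fy=4.5,interpolation=2),alpha=1.5))
```

```text
(no output)
```

View pics/e.png

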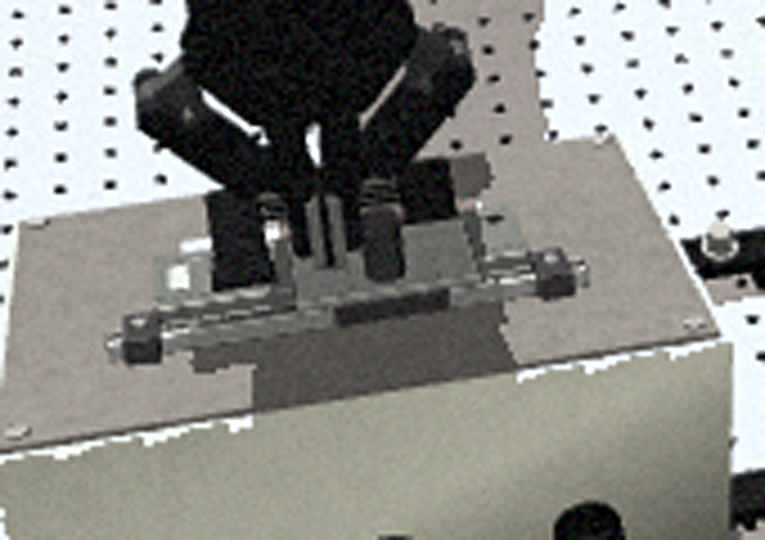

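The bar is moving; the knob (382,245) touches the finger (325,240), 22 mm between their centres. About 23 mm is left to go.

```bash
python3 -m jog '[{"rx":0,"ry":0,"rz":0,"x":-0.01,"y":0.2,"z":0,"jaw":-1},{"rx":0,"ry":0,"rz":0,"x":-0.01,"y":0.18,"z":0,"jaw":-1},{"rx":0,"ry":0,"rz":0,"x":0,"y":0,"z":0,"jaw":-1}]'
```

```text
clock: 4.75
tcp_pos: [0.5657, -0.0662, 0.1582]
orientation: [-3.139, -0.08, -0.001]
contact_force: [-0.1, 0.2, -0.7]
grip_width: 0.0001
gripper_force: 0.0
```

```bash
python3 -m jog '[{"rx":0,"ry":0,"rz":0,"x":0,"y":-0.15,"z":0,"jaw":-1},{"rx":0,"ry":0,"rz":0,"x":0,"y":0,"z":0.7,"jaw":-1},{"rx":0,"ry":0,"rz":0,"x":-0.8,"y":-0.45,"z":0,"jaw":-1},{"rx":0,"ry":0,"rz":0,"x":-0.8,"y":-0.45,"z":0,"jaw":-1},{"rx":0,"ry":0,"rz":0,"x":0,"y":0,"z":0,"jaw":-1}]'
python3 - <<'E'
from bench import *
import cv2
a=grab_frame("scene")[185:305,175:345,::-1]
cv2.imwrite("pics/f.png",cv2.convertScaleAbs(cv2.resize(a,None,fx=4.5,fy=4.5,interpolation=2),alpha=1.5))
E
```

```text
clock: 5.38
tcp_pos: [0.4655, -0.1342, 0.1998]
orientation: [3.14, 0.067, -0.004]
contact_force: [1.1, -0.2, 1.1]
grip_width: 0.0001
gripper_force: 0.0
```

View pics/f.png

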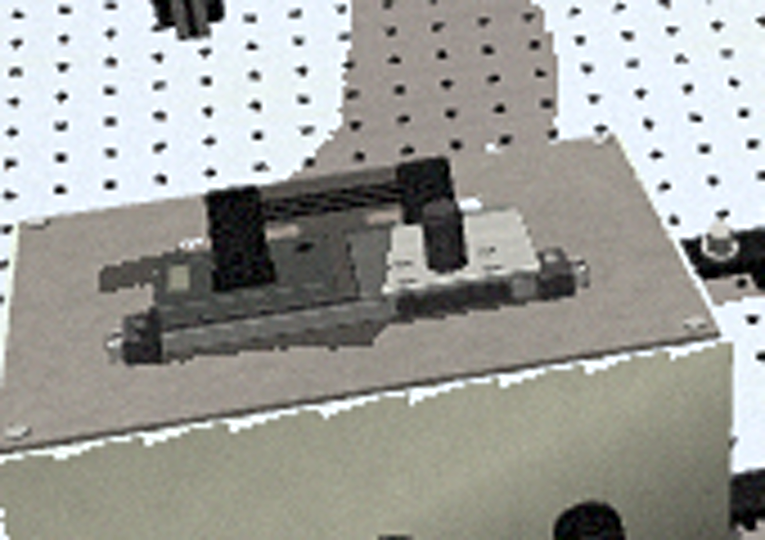

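The bar stands in front of breaker_a, with its knob top at crop (443,207). Toggle_b is uncovered at (240,240), and the fingers wait above and in front of it. I check the knob position and descend.

```bash
python3 -c "
from h import *
print(onz('scene',(175+443/4.5-.4,185+207/4.5-.4),.171),'park_a ~ y -0.044')"
python3 -m jog '[{"rx":0,"ry":0,"rz":0,"x":0,"y":0.07,"z":-0.65,"jaw":-1},{"rx":0,"ry":0,"rz":0,"x":0,"y":0,"z":-0.65,"jaw":-1},{"rx":0,"ry":0,"rz":0,"x":0,"y":0,"z":0,"jaw":-1}]'
```

```text
[ 0.5613632  -0.04343941  0.171     ] park_a ~ y -0.044
clock: 5.8
tcp_pos: [0.4682, -0.1259, 0.1199]
orientation: [-3.139, -0.078, 0.008]
contact_force: [-0.1, 0.0, -0.0]
grip_width: 0.0001
gripper_force: 0.0
```

```bash
python3 -m jog '[{"rx":0,"ry":0,"rz":0,"x":0.16,"y":0,"z":0.04,"jaw":-1},{"rx":0,"ry":0,"rz":0,"x":0.16,"y":0,"z":0.06,"jaw":-1},{"rx":0,"ry":0,"rz":0,"x":0.16,"y":0,"z":0.1,"jaw":-1}]'
```

```text
clock: 6.18
tcp_pos: [0.4918, -0.1265, 0.1341]
orientation: [-3.139, -0.075, 0.023]
contact_force: [-24.2, 2.7, 19.7]
grip_width: -0.0004
gripper_force: 12.0
```

Force is higher than the spring alone should give, so I stop and look.

Run:
```python
from bench import *
import cv2
import numpy as np
a=grab_frame("scene")[175:285,190:330,::-1]; o=get_obs()
print(o["contact_force"],o["moment"],o["tcp_pos"])
b=grab_frame("top")[235:290,350:425,::-1]
a=cv2.resize(a,(560,440),interpolation=2);b=cv2.resize(b,(560,411)[:2],interpolation=2)
b=cv2.resize(b,(240,176))
c=np.zeros((440,800,3),np.uint8);c[:,:560]=a;c[:176,560:]=b
cv2.imwrite("pics/g.png",cv2.convertScaleAbs(c,alpha=2.2))
```

```text
[-11.864042     1.34976835  10.12071829] [0.20249305 2.47133287 0.04098233] [ 0.49474474 -0.12659984  0.13542162]
```

View pics/g.png

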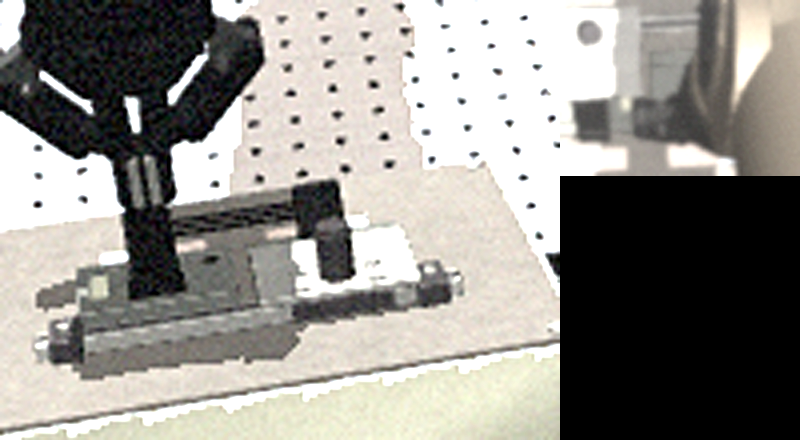

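The finger (145,180) stands in front of toggle_b, but the reaction (−12, +10) points along 45°. It is pressing on the toggle's end face instead of its underside, so I back off and come in lower.

```bash
python3 -m jog '[{"rx":0,"ry":0,"rz":0,"x":-0.5,"y":0,"z":0,"jaw":-1},{"rx":0,"ry":0,"rz":0,"x":0,"y":0,"z":-0.4,"jaw":-1},{"rx":0,"ry":0,"rz":0,"x":0,"y":0,"z":0,"jaw":-1}]'
```

```text
clock: 6.65
tcp_pos: [0.469, -0.1266, 0.1108]
orientation: [3.141, 0.077, 0.001]
contact_force: [0.3, 0.3, 0.1]
grip_width: 0.0001
gripper_force: 0.0
```

```bash
python3 -m jog '[{"rx":0,"ry":0,"rz":0,"x":0.15,"y":0,"z":0,"jaw":-1},{"rx":0,"ry":0,"rz":0,"x":0.13,"y":0,"z":0,"jaw":-1},{"rx":0,"ry":0,"rz":0,"x":0,"y":0,"z":0,"jaw":-1}]'
```

```text
clock: 7.02
tcp_pos: [0.4833, -0.1268, 0.1104]
orientation: [-3.141, -0.076, 0.008]
contact_force: [-9.7, 0.5, 7.3]
grip_width: -0.0003
gripper_force: 4.7
```

The reaction's slope is friction, because the corner slides up the finger. So I move up along with the toggle's arc.

```bash
python3 -m jog '[{"rx":0,"ry":0,"rz":0,"x":0.06,"y":0,"z":0.15,"jaw":-1},{"rx":0,"ry":0,"rz":0,"x":0.14,"y":0,"z":0.15,"jaw":-1},{"rx":0,"ry":0,"rz":0,"x":0.14,"y":0,"z":0.12,"jaw":-1}]'
```

```text
clock: 7.4
tcp_pos: [0.5059, -0.1266, 0.1358]
orientation: [-3.141, -0.077, 0.001]
contact_force: [-0.7, -0.2, -0.8]
grip_width: 0.0
gripper_force: 0.4
```

The force dropped to zero, so it has probably snapped over. I retreat clear and look.

```bash
python3 -m jog '[{"rx":0,"ry":0,"rz":0,"x":0.05,"y":0,"z":0,"jaw":-1},{"rx":0,"ry":0,"rz":0,"x":-0.5,"y":0,"z":0.3,"jaw":-1},{"rx":0,"ry":0,"rz":0,"x":0,"y":-0.3,"z":0.9,"jaw":-1},{"rx":0,"ry":0,"rz":0,"x":0,"y":-0.8,"z":0.5,"jaw":-1},{"rx":0,"ry":0,"rz":0,"x":0,"y":-0.8,"z":0,"jaw":-1},{"rx":0,"ry":0,"rz":0,"x":0,"y":-0.8,"z":0,"jaw":-1},{"rx":0,"ry":0,"rz":0,"x":0,"y":0,"z":0,"jaw":-1}]'
python3 - <<'E'
from bench import *
import cv2
import numpy as np
a=grab_frame("scene")[205:305,175:345,::-1]; b=grab_frame("top")[215:300,320:435,::-1]
a=cv2.resize(a,(476,280),interpolation=2);b=cv2.resize(b,(322,238),interpolation=2)
c=np.zeros((280,798,3),np.uint8);c[:,:476]=a;c[:238,476:]=b
cv2.imwrite("pics/i.png",cv2.convertScaleAbs(c,alpha=1.6))
E
```

```text
clock: 8.28
tcp_pos: [0.4781, -0.2935, 0.2378]
orientation: [3.138, 0.066, 0.002]
contact_force: [0.8, 0.8, 0.9]
grip_width: 0.0001
gripper_force: 0.0
```

View pics/i.png

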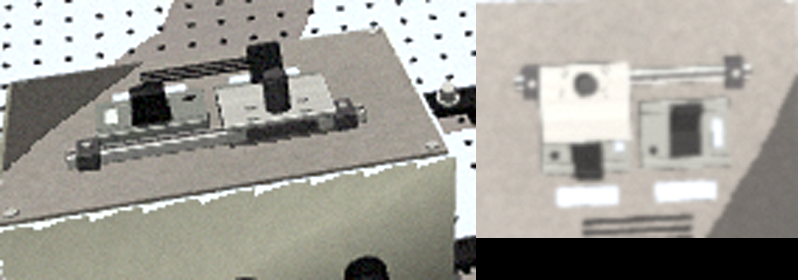

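The bar now stands over breaker_a with its knob at (585,83). Toggle_a leans to the front (587,160), so it is OFF. Toggle_b stands up and back (685,130), so it is ON, and the robot is clear of everything.

```bash
python3 -c "
from bench import r
print(r.hand_in())"
```

```text
the job is handed in; nothing more can be done
None
```

The transfer is done and handed in: in the last pictures breaker_a is off, the interlock bar stands in front of it, breaker_b is on and the arm is clear; the hand-in call gave no verdict.

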